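Hold a post in fit-up over its weld foot

ROBOT

A 7-joint arm with a two-finger parallel gripper is mounted at the origin on the work surface. World frame = base frame: x ahead of the robot, y to its left, z up, the work surface at z = 0. Lengths are in m, angles in rad, forces in N, time in s.
With the tool pointing down it reaches from about 0.35 to 0.9 m from the base axis. Payload 8.1 kg.
Tool frame: the origin (TCP) lies at the very end of the fingers, on their centre line; the grasp point (between the pads) lies 19 mm behind it; z points along the fingers, y is the line along which they close (so a half turn about z gives the same grasp; the last joint's range is limited). The gripper opens to 92 mm and grips with 3 to 60 N. Pads are 19 mm wide; open, the fingers measure 130 mm over their backs; the gripper's body (75 mm by 190 mm) begins 47 mm behind the grasp point.
Start: joints at [1.004, 0.434, 0.025, 1.573, -0.012, 1.134, -0.075], TCP at [0.28, -0.559, 0.227] pointing down, gripper open.
Joint ranges: [-2.62, 2.62], [-0.44, 2.09], [-1.27, 1.32], [0.08, 2.57], [-1.32, 4.46], [0.12, 2], [-2.74, 2.74]. Speed limits (rad/s): [2.22, 2.22, 3.01, 3.01, 3.14, 3.14, 3.14].

INTERFACE

Orientations are given as a rotation vector (axis times angle).
In Python, from cell import bot gives the robot as it stands.
- The arm moves only by the tool move_arm, never from a script. Its argument "steps" is a list of rows, each a list of 5 numbers: the shift along the tool's x, y, z scaled (see below), then the turn about the tool's z scaled (see below), then the opening, from -1 (shut) to 1 (fully open). A call has exactly 10 rows; each row is the pose to reach, as a shift and turn from the pose commanded when the call began, along the tool's axes at that moment; what a row does not reach only later rows make up. The controller multiplies each number of a shift by 0.3 m and each number of a turn by 45 degrees. A row lasts 1/10 s, in which the tool goes at most 50 mm and 8.59 degrees, less where a joint would pass 70% of its speed; a pose out of reach is approached as far as the arm can. A call with a number of a shift or a turn outside -1 to 1 is refused whole. A call with a gripper value outside its range is refused whole. The fingers move at their own pace and stop on an object; "force" is the grip in N (left out, the last holds). Time passes only in rows, so rows that repeat a pose let the fingers close, or fill a call up. It gives the time, the measured TCP pose, the force, the opening and the grip force at its end, in the units of the state.
- bot.get_state(): the state, without advancing time (a new reading comes with each control period).
- bot.get_image(name): name is "side" or "top"; returns a dict with "color" (480x640x3 uint8, red, green, blue), "K" (3x3 intrinsics, pixels), "k1" (the pictures are not rectified: a ray, as slopes to the right and down, at radius r is drawn at 1 + k1 r^2 times it, then the intrinsics apply), "R" (3x3) and "t" (3): a world point X has camera coordinates R X + t. Camera axes: x right, y down, z forward; pixel columns grow to the right and rows downward; lengths in m; the calibration is good to about 2 mm. A picture is of the moment at which its call begins. There is no depth.
- bot.sign_off(): hands the job in; it is judged then, once.
The state is a dict: "clock": time; "qpos": joint angles; "joint_vel": joint speeds; "joint_torque": joint torques, N m; "eef_pos": TCP position; "tcp_rot": TCP orientation; "ft_force": force on the tool from outside, world axes, zero at the start; "moment": the same for the moment, N m; "width": finger opening in m; "finger_force": force on a finger pad.
Only numpy, scipy, OpenCV 4.12 (cv2) and the standard library are available. Lean on these libraries where they do the work, as an engineer would, in place of code of your own. Each camera call takes 0.05 s, during which the arm holds its last target. There are 200 camera calls.

TASK

Clear the orange setting block off the weld foot's stub and put it back fully home in its own orange slot of the rack. Then lift the rectangular steel post over the long clamped pipe and hold it upright over the stub, squared up with it and with a gap of about 6 mm for tacking, without ever touching the foot with it; finish while still holding it there, do not let go. Do not bump the pipe, and leave the blue block, magnet, coupling and hammer alone.

Things in the scene. Friction and masses are not known exactly. Their poses are not given: they have to be found in the camera images.
- post: Loose piece of bare steel rectangular tube standing upright on the bench to the left of the clamped pipe, open at both ends: 60 mm along its x, 40 mm along its y, 100 mm tall, wall 3 mm, about 0.4 kg. Origin at the centre of its lower end, z up along the tube. Grip it near the top across its 40 mm width (fingers closing along its y).
- foot: Weld foot fixed to the bench: grey plate 120 (x) x 100 (y) x 8 mm with a rectangular aluminium-coloured tube stub of the post's section (60 mm along x, 40 mm along y, wall 3 mm, 30 mm tall) in its middle. Origin at the centre of the plate's underside on the bench, z up. Plate bolts reach 16 mm above the bench.
- stub_top (a point): Centre of the open upper end of the weld foot's stub, 38 mm above the bench; axes as the foot's. The post's lower end is to hover over it, the post's x parallel to the foot's x (either way round).
- block_orange: Loose setting block, lower part aluminium, upper part orange: 50 mm along its x, 30 mm along its y, 60 mm tall, 0.24 kg. Origin at the centre of its underside, z up. At the start it stands across the top of the stub (underside 38 mm above the bench), its 50 mm length roughly across the stub's 60 mm length. Grip it by the orange part across its 30 mm width.
- slot_orange: Fixed orange open-topped pocket, the orange block's own slot: outside 66 (x) x 46 (y) x 22 mm, 58 x 38 mm inside, 18 mm deep, with a thin orange tab along the rim of each long side (reaching 35 mm from the middle). Origin at the centre of its underside, 6 mm above the bench; inner floor 4 mm above the origin. The block's x goes along the slot's x, either way round.
- slot_green: Green pocket of the same shape on the same rack, empty; not for this block. Origin as for the orange slot.
- slot_blue: Blue pocket of the same shape on the same rack, holding the blue block. Origin as for the orange slot. The three slots stand in a row 78 mm apart along their x, in any order.
- rack: Fixed aluminium rack plate 260 (x) x 90 (y) x 6 mm that carries the three slots in a row along its x, to the right of the foot. Origin at the centre of its underside.
- block_blue: Bystander: loose blue setting block of the same size as the orange one, in the blue slot. Origin at the centre of its underside.
- pipe_rig: Fixed obstacle between post and foot: bare steel round pipe 60 mm in diameter and 400 mm long, along its x, clamped on two V blocks 80 mm wide; the pipe's top is 100 mm above the bench. Origin on the bench under the pipe's middle, z up.
- magnet: Bystander: loose red arrow-shaped welding magnet, 90 x 68 x 18 mm, flat on the bench beyond the foot. Origin at the underside, in the middle of its square part.
- coupling: Bystander: loose brass tube coupling standing on end, 48 mm in diameter, 40 mm tall, beyond the post. Origin at the centre of its underside.
- hammer: Bystander: loose hammer lying on the bench at the far left. Origin under the middle of the tool, handle towards its -x.

How it is judged:
On the way, in this order (a step that is already met when the one before it is completed fails the run):
1. the orange block stands fully home in the orange slot, let go (horizontal distance between block_orange and slot_orange below 0.008 m and z of block_orange in the frame of slot_orange below 0.008 m and angle between block_orange's own z axis and vertical below 0.1 rad and contact force between the fingers and block_orange below 0.05 N), for 0.2 s.
2. the post is carried over the clamped pipe (y of post in the frame of pipe_rig between -0.05 and 0.05 m and x of post in the frame of pipe_rig between -0.22 and 0.22 m and z of post in the frame of pipe_rig above 0.1 m), for 0.02 s.
At the end, for the whole second after the job is handed in: The gripper holds the post still, upright (within 0.08 rad), 2 to 10 mm above the stub, centred within 5 mm, parallel within 0.09 rad, not touching the foot; the orange block stands released and upright on the floor of the orange slot, within 8 mm of its middle (all of step 1 and z of post in the frame of stub_top between 0.002 and 0.01 m and horizontal distance between post and stub_top below 0.005 m and angle between the x axis of post and the x axis of foot, either way round below 0.09 rad and angle between post's own z axis and vertical below 0.08 rad and contact force between post and foot below 0.05 N and contact force between the fingers and post above 1 N and linear speed of post below 0.02 m/s); the arm keeps its last pose, push and grip.
It fails at once if the post touches the weld foot (over 1 N) (contact force between post and foot above 1 N).
It fails at once if the clamped pipe is bumped (over 3 N) (contact force between pipe_rig and anything else above 3 N).
It fails at once if the blue block, magnet, coupling or hammer is moved more than 20 mm (distance of any of block_blue, magnet, coupling, hammer from where it was at the start of the episode above 0.02 m).
It also fails if it takes over 64 s, if anything falls off the work surface, if the arm or the gripper's body presses on something with over 40 N, if the wrist force passes 120 N, or if a joint passes its speed limit or range.

## Working session

There is one attempt and no reset: what is moved stays moved. The work goes in short steps, Python scripts to look and compute and a tool call to move; the robot and the scene stay as the last step left them, time stands still between calls to the robot, and variables do not carry over. Pictures are saved under pics/ and viewed, at most 14 in all, crops included, and the job is handed in when it is done.

Besides the shell and the picture viewer there is one more tool, called after "Emit:" by a JSON object that holds its "method" and its "body". move_arm: Moves the arm, as the interface text tells. Shifts and turns lie within -1 to 1; 1 stands for 0.3 m of shift or 45 degrees of turn. Its arguments: {"type":"object","properties":{"steps":{"type":"array"},"force":{"type":"number"}},"required":["steps"]}

```bash
ls; mkdir -p pics; python3 - <<'E'
from cell import bot
import cv2,numpy as np
for n in("top","side"):
    d=bot.get_image(n); cv2.imwrite(f"pics/{n}0.png",d["color"][:,:,::-1])
    print(n,d["K"].tolist(),d["k1"],np.round(d["R"],4).tolist(),np.round(d["t"],4).tolist())
s=bot.get_state();print(s)
E
```

```text
pics
top [[513.8493212224469, 0.0, 319.35963742860974], [0.0, 513.8493212224469, 236.8969498597301], [0.0, 0.0, 1.0]] 0.04480752957609826 [[-0.0, -0.9998, 0.0185], [-0.9808, -0.0036, -0.1949], [0.1949, -0.0181, -0.9806]] [0.0611, 0.5737, 1.2421]
side [[476.5624322495872, 0.0, 325.798719904083], [0.0, 476.5624322495872, 236.13158472921364], [0.0, 0.0, 1.0]] -0.027291792160642633 [[0.9868, -0.1618, -0.0019], [-0.1104, -0.6645, -0.7391], [0.1183, 0.7296, -0.6736]] [-0.563, 0.1573, 0.973]
{'clock': 0.1, 'qpos': array([ 1.00437532,  0.43512913,  0.0249769 ,  1.57397867, -0.01161653,
        1.13400609, -0.0750982 ]), 'joint_vel': array([-6.80203721e-04, -1.57422491e-03,  7.46017550e-04, -2.54013771e-03,
       -1.43517210e-04, -8.22103108e-04, -9.19674421e-05]), 'joint_torque': array([ 3.72321170e-03, -6.69136262e+01,  9.87792425e-01, -3.15143538e+01,
       -6.05920935e-02,  3.73748050e-02,  6.24513723e-05]), 'eef_pos': array([ 0.27936234, -0.55859064,  0.22604912]), 'tcp_rot': array([-3.05624302e+00, -7.21636091e-01,  6.65523152e-04]), 'ft_force': array([-0.0290716 , -0.63654091,  0.55385988]), 'moment': array([-0.009216  , -0.04312918,  0.05282468]), 'finger_force': 0.0, 'width': 0.09179873298510267}
```

View pics/top0.png

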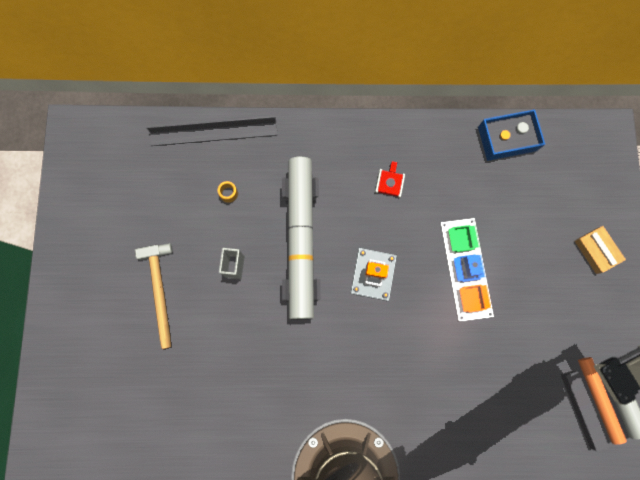

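View pics/side0.png

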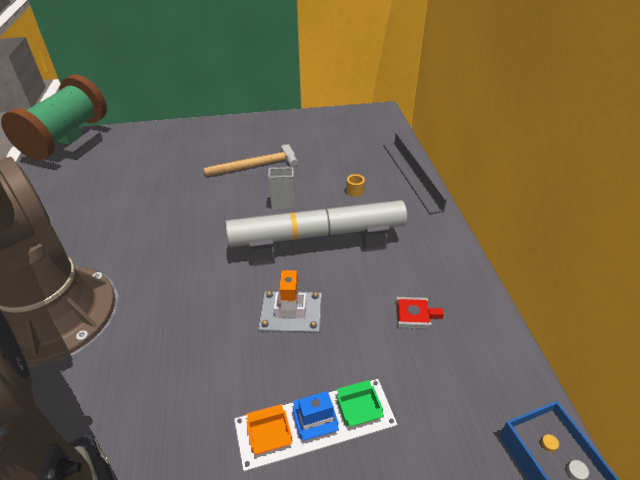

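```bash
python3 - <<'E'
import cv2,numpy as np
def tile(im,x,y,w=80,h=60): return cv2.resize(im[y:y+h,x:x+w],(400,300),interpolation=cv2.INTER_CUBIC)
t=cv2.imread("pics/top0.png");s=cv2.imread("pics/side0.png")
for n,im,L in(("top",t,[(335,243),(190,235),(430,265),(390,210,160,120)]),("side",s,[(250,268),(242,158),(230,395),(230,365,160,120)])):
    T=[tile(im,*a) for a in L]
    cv2.imwrite(f"pics/{n}m.png",np.vstack([np.hstack(T[:2]),np.hstack(T[2:])]))
E
```

```text
(no output)
```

View pics/topm.png

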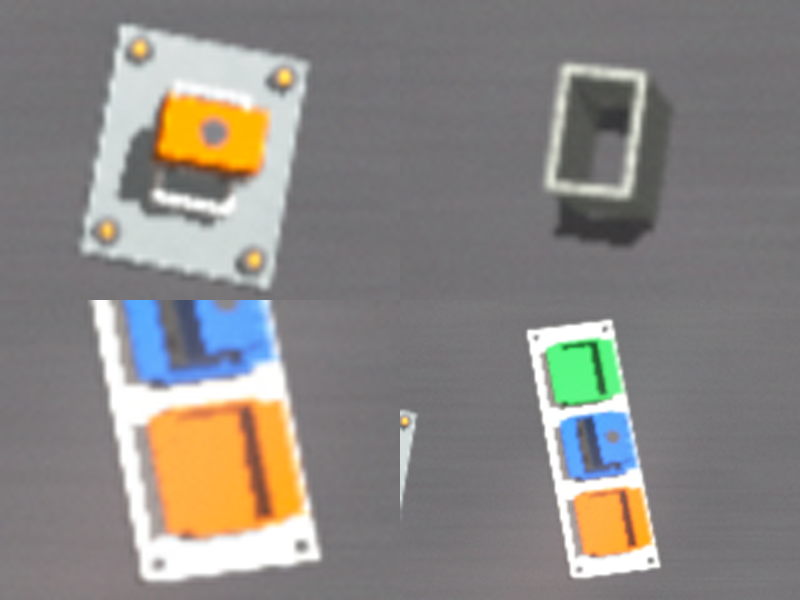

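View pics/sidem.png

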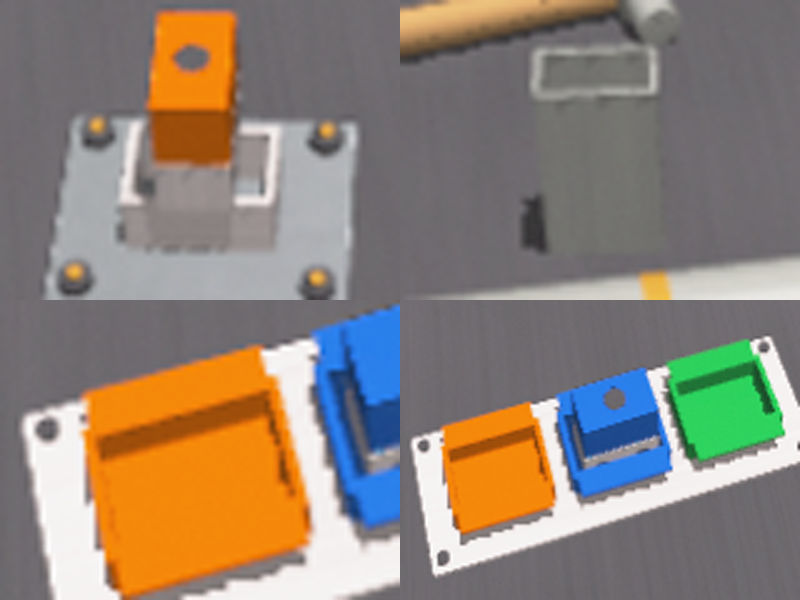

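```bash
cat > h.py <<'E'
import numpy as np
from scipy.optimize import least_squares
from cell import bot
C={n:bot.get_image(n) for n in("top","side")}
def proj(n,X):
    d=C[n]; p=X@np.array(d["R"]).T+d["t"]; p=p[:,:2]/p[:,2:]
    p=p*(1+d["k1"]*(p**2).sum(1,keepdims=True)); K=d["K"]
    return p*[K[0][0],K[1][1]]+[K[0][2],K[1][2]]
def corners(q,a,b,z):
    c=np.array([[-a,-b],[a,-b],[a,b],[-a,b]])/2; s,k=np.sin(q[2]),np.cos(q[2])
    return np.c_[c@np.array([[k,s],[-s,k]])+q[:2],np.full(4,z)]
def fit(obs,a,b,z,g,free=False):
    """obs {cam:4 corners}; order-free match by cyclic shift/nearest"""
    def r(q):
        o=[]
        for n,P in obs.items():
            u=proj(n,corners(q,a,b,z)); o.append(min(((np.roll(u[::d],k,0)-P) for d in(1,-1) for k in range(4)),key=lambda e:(e**2).sum()).ravel())
        return np.concatenate(o)
    best=min((least_squares(r,[g[0],g[1],y],x_scale=[.01,.01,.1]) for y in g[2]),key=lambda s:s.cost)
    q=best.x; return q,np.sqrt(np.mean(best.fun**2))
def px(P,x0,y0,s,ox,oy): return (np.array(P,float)-[ox,oy]+.5)/s-.5+[x0,y0]
E
python3 - <<'E'
from h import *
ys=np.arange(0,3.1,.4)
T=dict(
plate=({"top":px([(122,25),(309,63),(270,290),(82,252)],335,243,5,0,0)},.12,.1,.008,(.5,-.1,ys)),
stub=({"top":px([(173,80),(254,95),(235,214),(150,203)],335,243,5,0,0),"side":px([(133,123),(279,125),(274,205),(119,205)],250,268,5,0,0)},.06,.04,.038,(.5,-.1,ys)),
block=({"top":px([(163,92),(270,100),(265,176),(155,164)],335,243,5,0,0),"side":px([(158,10),(236,12),(231,113),(147,106)],250,268,5,0,0)},.05,.03,.098,(.5,-.1,ys)),
post=({"top":px([(562,64),(647,71),(633,196),(546,190)],190,235,5,400,0),"side":px([(532,46),(658,46),(656,95),(532,100)],242,158,5,400,0)},.06,.04,.1,(.5,.25,ys)),
rack=({"top":px([(528,330),(612,320),(660,566),(574,577)],390,210,2.5,400,300),"side":np.array([(236,416),(376,378),(395,420),(243,464)])},.26,.09,.006,(.5,-.3,ys)),
slot=({"top":px([(148,417),(283,398),(303,528),(170,538)],430,265,5,0,300),"side":px([(83,393),(260,347),(308,546),(122,596)],230,395,5,0,300)},.066,.07,.028,(.45,-.3,ys)))
for k,v in T.items():
    for n in [None]+list(v[0]) if len(v[0])>1 else [None]:
        q,e=fit(v[0] if n is None else {n:v[0][n]},*v[1:]); print(k,n,q[:2].round(4),np.degrees(q[2]).round(1),e.round(2))
s=bot.get_state()
from scipy.spatial.transform import Rotation as R
M=R.from_rotvec(s["tcp_rot"]).as_matrix();print(M.round(3).tolist(),s["eef_pos"],s["clock"])
E
```

```text
plate None [ 0.486  -0.0795] 168.8 0.22
stub None [ 0.4858 -0.079 ] 169.6 0.54
stub top [ 0.4867 -0.0795] 169.7 0.57
stub side [ 0.4852 -0.0785] -10.6 0.33
block None [ 0.4857 -0.0771] 81.8 0.86
block top [ 0.4862 -0.077 ] 84.5 0.99
block side [ 0.4854 -0.0772] 79.8 0.4
post None [0.5049 0.28  ] -5.3 0.53
post top [0.5059 0.2802] -4.6 0.27
post side [0.5038 0.2791] -6.6 0.47
rack None [ 0.5008 -0.3159] 7.3 1.93
rack top [ 0.5025 -0.3221] 7.5 0.13
rack side [ 0.5002 -0.3132] 7.2 1.78
slot None [ 0.4224 -0.3299] 6.6 1.18
slot top [ 0.4219 -0.3307] 6.2 0.57
slot side [ 0.4227 -0.3295] 6.7 1.52
[[0.894, 0.447, -0.0], [0.447, -0.894, 0.001], [-0.0, -0.001, -1.0]] [ 0.27944037 -0.55874833  0.22626566] 0.2
```

```bash
cat > go.py <<'E'
import sys,numpy as np
from cell import bot
from scipy.spatial.transform import Rotation as R
s=bot.get_state();M=R.from_rotvec(s["tcp_rot"]).as_matrix();p=s["eef_pos"]
th=np.degrees(np.arctan2(M[1,0],M[0,0]))
print("at",p.round(4),"th",th.round(2),"tilt",np.degrees(np.arccos(-M[2,2])).round(2),"t",s["clock"],"w",round(s["width"],4),"F",np.round(s["ft_force"],1),"ff",round(s["finger_force"],1),"q7",s["qpos"][6].round(2))
a=list(map(float,sys.argv[1:]))
for i in range(0,len(a),4):
    print("shift",(M.T@(np.array(a[i:i+3])-p)/.3).round(4),"turn",round((th-a[i+3])/45,4))
E
python3 go.py .383 -.318 .22 54 .4857 -.0771 .17 82
```

```text
at [ 0.2794 -0.5587  0.2263] th 26.57 tilt 0.05 t 0.2 w 0.0916 F [ 0.3 -0.5  0.9] ff 0.0 q7 -0.08
shift [ 0.6677 -0.5634  0.0213] turn -0.6096
shift [ 1.333  -1.1283  0.1885] turn -1.2318
```

Emit:
{"method": "move_arm", "body": {"steps": [[0.09,-0.075,0,-0.08,1],[0.18,-0.15,0,-0.16,1],[0.27,-0.23,0,-0.24,1],[0.36,-0.3,0.01,-0.32,1],[0.45,-0.38,0.01,-0.4,1],[0.54,-0.45,0.02,-0.48,1],[0.63,-0.53,0.02,-0.56,1],[0.72,-0.61,0.02,-0.64,1],[0.81,-0.68,0.02,-0.72,1],[0.9,-0.76,0.02,-0.8,1]], "force": 25}}

```text
clock: 1.2
eef_pos: [0.4195, -0.2332, 0.2208]
tcp_rot: [2.683, 1.634, 0.0]
ft_force: [0.3, -1.4, 0.4]
width: 0.092
finger_force: 0.0
```

```bash
python3 go.py .4857 -.0771 .15 82
```

```text
at [ 0.4195 -0.2332  0.2208] th 62.7 tilt 0.02 t 1.2 w 0.092 F [ 0.3 -1.4  0.4] ff 0.0 q7 -0.15
shift [ 0.5635 -0.0426  0.2358] turn -0.4289
```

Emit:
{"method": "move_arm", "body": {"steps": [[0.08,-0.006,0.03,-0.06,1],[0.16,-0.012,0.06,-0.12,1],[0.24,-0.02,0.09,-0.18,1],[0.32,-0.025,0.12,-0.24,1],[0.4,-0.03,0.15,-0.3,1],[0.48,-0.036,0.2,-0.36,1],[0.5635,-0.0426,0.2358,-0.4289,1],[0.5635,-0.0426,0.2358,-0.4289,1],[0.5635,-0.0426,0.2358,-0.4289,1],[0.5635,-0.0426,0.2358,-0.4289,1]]}}

```text
clock: 2.2
eef_pos: [0.4854, -0.0794, 0.1502]
tcp_rot: [2.375, 2.056, -0.001]
ft_force: [-0.5, 0.1, -0.0]
width: 0.0916
finger_force: 0.0
```

```bash
python3 go.py .4857 -.0771 .072 82; python3 - <<'E'
from cell import bot
import cv2,numpy as np
a=bot.get_image("top")["color"][210:330,300:460,::-1];b=bot.get_image("side")["color"][200:350,190:390,::-1]
cv2.imwrite("pics/g1.png",np.hstack([cv2.resize(x,(400,300)) for x in(a,b)]))
E
```

```text
at [ 0.4854 -0.0794  0.1502] th 81.77 tilt 0.03 t 2.2 w 0.0916 F [-0.5  0.1 -0. ] ff 0.0 q7 -0.26
shift [ 7.700e-03 -2.000e-04  2.605e-01] turn -0.005
```

View pics/g1.png

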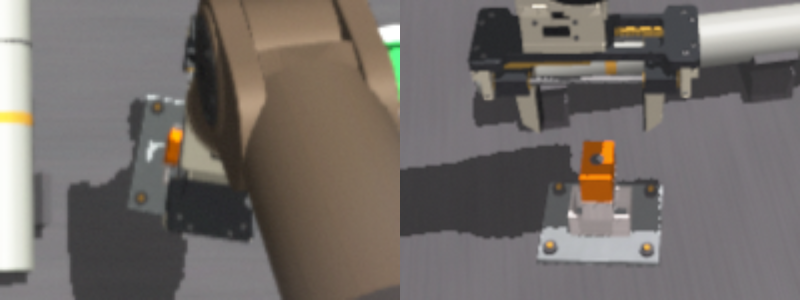

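The side view (right half) shows the fingers at about (530,105) and (650,105), straddling the orange block at (597,165), with the closing line along its width. I'll go down and grip.

Emit:
{"method": "move_arm", "body": {"steps": [[0,0,0.06,0,1],[0.007,0,0.12,0,1],[0.007,0,0.18,0,1],[0.007,0,0.23,0,1],[0.007,0,0.26,0,1],[0.007,0,0.26,0,1],[0.007,0,0.26,0,-1],[0.007,0,0.26,0,-1],[0.007,0,0.26,0,-1],[0.007,0,0.26,0,-1]]}}

```text
clock: 3.3
eef_pos: [0.4862, -0.0764, 0.0725]
tcp_rot: [2.373, 2.058, 0.001]
ft_force: [0.3, 0.2, -0.1]
width: 0.0644
finger_force: 0.0
```

Emit:
{"method": "move_arm", "body": {"steps": [[0,0,0,0,-1],[0,0,0,0,-1],[0,0,0,0,-1],[0,0,-0.03,0,-1],[0,0,-0.08,0,-1],[0,0,-0.14,0,-1],[0,0,-0.2,0,-1],[0,0,-0.26,0,-1],[0,0,-0.26,0,-1],[0,0,-0.26,0,-1]]}}

```text
clock: 4.3
eef_pos: [0.4858, -0.0764, 0.15]
tcp_rot: [2.373, 2.058, 0.0]
ft_force: [-0.5, 0.0, -3.0]
width: 0.0297
finger_force: 24.9
```

```bash
python3 go.py .4235 -.331 .16 7.2
```

```text
at [ 0.4858 -0.0764  0.15  ] th 81.86 tilt 0.03 t 4.3 w 0.0297 F [-0.5  0.  -3. ] ff 24.9 q7 -0.27
shift [-0.8695 -0.0854 -0.0333] turn 1.6591
```

Emit:
{"method": "move_arm", "body": {"steps": [[-0.06,-0.005,0,0.1,-1],[-0.15,-0.015,0,0.22,-1],[-0.26,-0.025,0,0.34,-1],[-0.37,-0.036,0,0.46,-1],[-0.48,-0.047,0,0.58,-1],[-0.59,-0.058,0,0.7,-1],[-0.69,-0.068,0,0.8,-1],[-0.78,-0.077,0,0.9,-1],[-0.84,-0.082,0,1.0,-1],[-0.87,-0.085,0,1.0,-1]]}}

```text
clock: 5.3
eef_pos: [0.4226, -0.3328, 0.1491]
tcp_rot: [-2.982, -0.987, 0.002]
ft_force: [-0.4, -0.1, -3.0]
width: 0.0296
finger_force: 24.9
```

```bash
python3 go.py .4235 -.331 .15 7.2
```

```text
at [ 0.4226 -0.3328  0.1491] th 36.62 tilt 0.08 t 5.3 w 0.0296 F [-0.4 -0.1 -3. ] ff 24.9 q7 -0.42
shift [ 0.006  -0.0032 -0.003 ] turn 0.6538
```

Emit:
{"method": "move_arm", "body": {"steps": [[0.006,-0.003,0,0.12,-1],[0.006,-0.003,0,0.26,-1],[0.006,-0.003,0,0.4,-1],[0.006,-0.003,0.02,0.54,-1],[0.006,-0.003,0.05,0.65,-1],[0.006,-0.003,0.1,0.654,-1],[0.006,-0.003,0.16,0.654,-1],[0.006,-0.003,0.2,0.654,-1],[0.006,-0.003,0.2,0.654,-1],[0.006,-0.003,0.2,0.654,-1]]}}

```text
clock: 6.3
eef_pos: [0.4248, -0.329, 0.09]
tcp_rot: [-3.134, -0.205, 0.001]
ft_force: [0.0, -0.3, -1.3]
width: 0.0295
finger_force: 24.9
```

```bash
python3 go.py .4235 -.331 .08 7.2; python3 - <<'E'
from cell import bot
import cv2,numpy as np
t=bot.get_image("top")["color"][:,:,::-1];s=bot.get_image("side")["color"][:,:,::-1]
cv2.imwrite("pics/t2.png",t);cv2.imwrite("pics/s2.png",s)
T=[(t,335,243),(t,430,255),(s,250,268),(s,230,395)]
T=[cv2.resize(i[y:y+60,x:x+80],(400,300),interpolation=cv2.INTER_CUBIC) for i,x,y in T]
cv2.imwrite("pics/m2.png",np.vstack([np.hstack(T[:2]),np.hstack(T[2:])]))
E
```

```text
at [ 0.4248 -0.329   0.09  ] th 7.5 tilt 0.03 t 6.3 w 0.0295 F [ 0.  -0.3 -1.3] ff 24.9 q7 -0.89
shift [-0.005   0.0061  0.0333] turn 0.0066
```

View pics/m2.png

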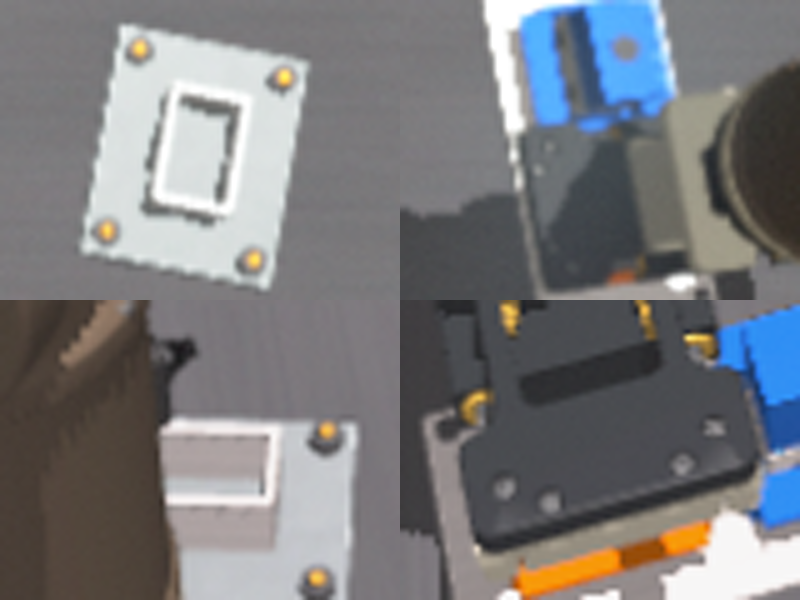

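```bash
cat > slot.py <<'E'
from h import *
import cv2
from scipy.optimize import minimize
im={n:cv2.imread(f"pics/{n}0.png") for n in("top","side")}
roi={"top":(435,210,65,115),"side":(230,370,165,100)}
S=6
def box(a,b,z): return np.array([[i*a/2,j*b/2,k] for i in(-1,1) for j in(-1,1) for k in z])
def masks(n):
    x,y,w,h=roi[n]; c=cv2.cvtColor(im[n][y:y+h,x:x+w],cv2.COLOR_BGR2HSV)
    g=lambda a,b:cv2.inRange(c,(a,110,40),(b,255,255)).astype(float)/255
    return g(5,25),g(45,80)
MK={n:masks(n) for n in roi}
def sil(n,q,off,tl,tz):
    x,y,w,h=roi[n]; m=np.zeros((h*S,w*S),np.uint8)
    for P in (box(.066,.046,(.006,.028)),box(tl,.07,(.028-tz,.028))):
        P=P+[off,0,0]; k,s=np.cos(q[2]),np.sin(q[2]); W=np.c_[P[:,0]*k-P[:,1]*s+q[0],P[:,0]*s+P[:,1]*k+q[1],P[:,2]]
        u=(proj(n,W)-[x,y]+.5)*S-.5
        cv2.fillConvexPoly(m,cv2.convexHull(np.round(u).astype(np.int32)),1)
    return cv2.resize(m.astype(float),(w,h),interpolation=cv2.INTER_AREA)
def cost(p,cams,o):
    return sum(np.abs(sil(n,p,f,p[3],p[4])-MK[n][i]).sum() for n in cams for i,f in o)
for cams in(("top",),("side",),("top","side")):
  for nm,o in(("both",((0,-.078),(1,.078))),("orange",((0,-.078),))):
    r=min((minimize(cost,[.5015,-.32,.125,tl,tz],(cams,o),method="Nelder-Mead",options=dict(initial_simplex=np.array([.5015,-.32,.125,tl,tz])+np.vstack([np.zeros(5),np.diag([.005,.005,.05,.006,.003])]),xatol=1e-5,maxiter=600)) for tl in(.05,.064) for tz in (.003,)),key=lambda r:r.fun)
    p=r.x;print(cams,nm,"rack",p[:2].round(4),np.degrees(p[2]).round(2),"tab",p[3:].round(4),"slot",(p[:2]-.078*np.array([np.cos(p[2]),np.sin(p[2])])).round(4),round(r.fun,1))
E
python3 slot.py
```

```text
('top',) both rack [ 0.5006 -0.3198] 7.61 tab [0.0576 0.    ] slot [ 0.4233 -0.3301] 100.1
('top',) orange rack [ 0.5003 -0.3194] 8.06 tab [0.0569 0.0016] slot [ 0.4231 -0.3304] 43.8
('side',) both rack [ 0.4997 -0.3192] 7.52 tab [0.0589 0.0017] slot [ 0.4224 -0.3294] 110.9
('side',) orange rack [ 0.4996 -0.3181] 7.94 tab [0.0597 0.0034] slot [ 0.4223 -0.3288] 45.9
('top', 'side') both rack [ 0.5    -0.3193] 7.51 tab [0.0588 0.0009] slot [ 0.4227 -0.3295] 230.7
('top', 'side') orange rack [ 0.4998 -0.3193] 7.6 tab [0.0593 0.0012] slot [ 0.4225 -0.3296] 106.1
```

```bash
python3 go.py .4232 -.3296 .047 7.5
```

```text
at [ 0.4251 -0.3296  0.0908] th 7.45 tilt 0.08 t 6.5 w 0.0301 F [ 0.2  0.4 -1.7] ff 24.9 q7 -0.89
shift [-0.0066 -0.0009  0.1458] turn -0.0012
```

Emit:
{"method": "move_arm", "body": {"steps": [[-0.006,0,0,0,-1],[-0.006,0,0.02,0,-1],[-0.006,0,0.04,0,-1],[-0.006,0,0.06,0,-1],[-0.006,0,0.08,0,-1],[-0.006,0,0.1,0,-1],[-0.006,0,0.12,0,-1],[-0.006,0,0.14,0,-1],[-0.006,0,0.146,0,-1],[-0.006,0,0.146,0,-1]]}}

```text
clock: 7.5
eef_pos: [0.4248, -0.3299, 0.0484]
tcp_rot: [3.133, 0.204, 0.006]
ft_force: [-2.8, 5.0, 25.7]
width: 0.0299
finger_force: 25.0
```

```bash
python3 go.py .4232 -.3296 .0455 7.5
```

```text
at [ 0.4248 -0.3299  0.0484] th 7.44 tilt 0.23 t 7.5 w 0.0299 F [-2.8  5.  25.7] ff 25.0 q7 -0.89
shift [-0.0053 -0.0016  0.0095] turn -0.0013
```

```bash
python3 - <<'E'
from cell import bot
import cv2,numpy as np
t=bot.get_image("top")["color"][:,:,::-1];s=bot.get_image("side")["color"][:,:,::-1]
T=[(t,420,250),(s,220,390)]
cv2.imwrite("pics/m3.png",np.hstack([cv2.resize(i[y:y+90,x:x+100],(400,360),interpolation=cv2.INTER_CUBIC) for i,x,y in T]))
E
```

```text
(no output)
```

View pics/m3.png

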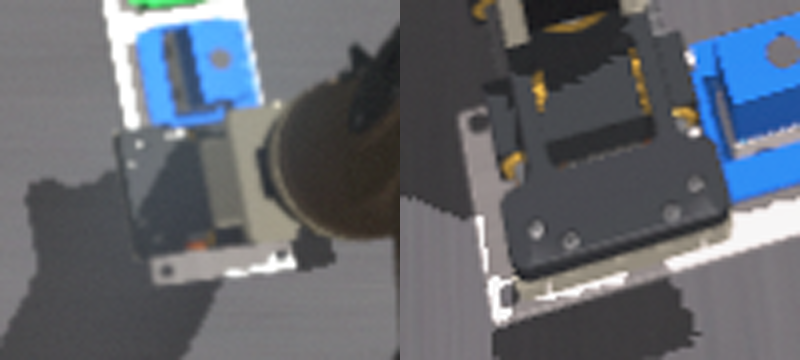

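The gripper hides the block, and 25 N at this height leaves it unclear whether it sits on the floor or on the rim. I'll lift it to where the side camera can see it.

Emit:
{"method": "move_arm", "body": {"steps": [[0,0,-0.06,0,-1],[0,0,-0.14,0,-1],[0,0,-0.26,0,-1],[0,0,-0.38,0,-1],[0,-0.12,-0.42,0,-1],[0,-0.26,-0.42,0,-1],[0,-0.4,-0.42,0,-1],[0,-0.54,-0.42,0,-1],[0,-0.64,-0.42,0,-1],[0,-0.7,-0.42,0,-1]]}}

```text
clock: 8.6
eef_pos: [0.3951, -0.1187, 0.172]
tcp_rot: [-3.134, -0.208, 0.0]
ft_force: [0.3, 0.2, -2.2]
width: 0.0299
finger_force: 24.9
```

```bash
python3 go.py .4227 -.3296 .17 7.5; python3 - <<'E'
from h import *
import cv2
s=C["side"]["color"][:,:,::-1]
st=bot.get_state();p=st["eef_pos"];u=proj("side",p[None])[0];print(u.round(1))
x,y=(u-[50,35]).astype(int);print(x,y)
cv2.imwrite("pics/s4.png",s);cv2.imwrite("pics/m4.png",cv2.resize(s[y:y+90,x:x+100],(600,540),interpolation=cv2.INTER_CUBIC))
E
```

```text
at [ 0.3951 -0.1187  0.172 ] th 7.59 tilt 0.03 t 8.6 w 0.0299 F [ 0.3  0.2 -2.2] ff 24.9 q7 -1.31
shift [-0.0017  0.709   0.0064] turn 0.0021
[236.1 274.2]
186 239
```

View pics/m4.png

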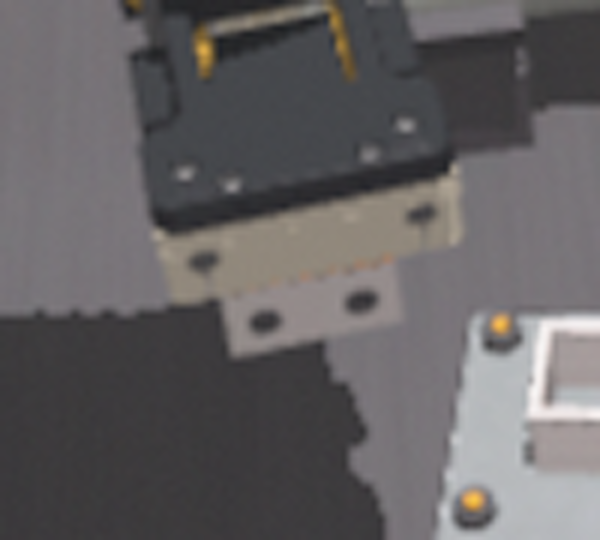

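```bash
python3 - <<'E'
from h import *
p=bot.get_state()["eef_pos"];a=np.radians(7.5);X=np.array([np.cos(a),np.sin(a),0]);Y=np.array([np.sin(a),-np.cos(a),0]);Z=np.array([0,0,-1])
P=np.array([(232,356),(400,318)])/6+[185.6,238.6]
f=lambda q:(proj("side",np.array([p+X*(q[0]+s*.025*np.cos(q[2]))+Z*(q[1]+s*.025*np.sin(q[2]))+Y*.015 for s in(-1,1)]))-P).ravel()
r=least_squares(f,[0,.034,0],x_scale=[.01,.01,.1]);print(r.x,r.fun)
E
```

```text
[-0.00326618  0.03294708 -0.00498166] [-0.30383967  0.07089127  0.31538156 -0.05305477]
```

The block is held level, about 33 mm below the TCP and about 3 mm off along tool x. I'll correct for that offset, nudge towards +y as the contact force suggested, and go down in stages.

```bash
python3 go.py .4248 -.3285 .17 7.5
```

```text
at [ 0.3958 -0.1214  0.1721] th 7.48 tilt 0.02 t 8.8 w 0.0301 F [ 0.4 -0.5 -2.3] ff 24.9 q7 -1.3
shift [0.006  0.6969 0.0074] turn -0.0004
```

Emit:
{"method": "move_arm", "body": {"steps": [[0,0.1,0.006,0,-1],[0,0.24,0.006,0,-1],[0.006,0.38,0.006,0,-1],[0.006,0.52,0.006,0,-1],[0.006,0.64,0.006,0,-1],[0.006,0.697,0.006,0,-1],[0.006,0.697,0.12,0,-1],[0.006,0.697,0.24,0,-1],[0.006,0.697,0.33,0,-1],[0.006,0.697,0.33,0,-1]]}}

```text
clock: 9.8
eef_pos: [0.4218, -0.3274, 0.0697]
tcp_rot: [-3.131, -0.202, 0.009]
ft_force: [-0.8, 0.8, -1.7]
width: 0.0299
finger_force: 24.9
```

```bash
python3 go.py .4248 -.3285 .058 7.5; python3 -c "
from cell import bot;bot.get_image('top')"; python3 go.py .4248 -.3285 .058 7.5
```

```text
at [ 0.4218 -0.3274  0.0697] th 7.39 tilt 0.4 t 9.8 w 0.0299 F [-0.8  0.8 -1.7] ff 24.9 q7 -0.88
shift [0.0096 0.005  0.0391] turn -0.0024
at [ 0.4232 -0.3281  0.0719] th 7.4 tilt 0.22 t 9.85 w 0.0295 F [ 1.3  0.1 -1.1] ff 24.9 q7 -0.88
shift [0.0054 0.002  0.0462] turn -0.0022
```

Emit:
{"method": "move_arm", "body": {"steps": [[0,0,0,0,-1],[0,0,0,0,-1],[0,0,0,0,-1],[0,0,0.01,0,-1],[0,0,0.02,0,-1],[0,0,0.03,0,-1],[0,0,0.04,0,-1],[0,0,0.05,0,-1],[0,0,0.05,0,-1],[0,0,0.05,0,-1]]}}

```text
clock: 10.85
eef_pos: [0.4245, -0.3284, 0.0581]
tcp_rot: [-3.135, -0.204, 0.0]
ft_force: [-0.6, 0.2, -2.8]
width: 0.0296
finger_force: 24.9
```

```bash
python3 go.py .4248 -.3285 .0475 7.5
```

```text
at [ 0.4245 -0.3284  0.0581] th 7.44 tilt 0.01 t 10.85 w 0.0296 F [-0.6  0.2 -2.8] ff 24.9 q7 -0.89
shift [0.0009 0.0006 0.0352] turn -0.0013
```

Emit:
{"method": "move_arm", "body": {"steps": [[0,0,0.005,0,-1],[0,0,0.01,0,-1],[0,0,0.015,0,-1],[0,0,0.02,0,-1],[0,0,0.025,0,-1],[0,0,0.03,0,-1],[0,0,0.035,0,-1],[0,0,0.037,0,-1],[0,0,0.037,0,-1],[0,0,0.037,0,-1]]}}

```text
clock: 11.85
eef_pos: [0.4245, -0.3284, 0.0484]
tcp_rot: [3.135, 0.204, 0.0]
ft_force: [-5.6, 3.2, 18.0]
width: 0.0296
finger_force: 25.0
```

```bash
python3 go.py .4248 -.3285 .0455 7.5
```

```text
at [ 0.4245 -0.3284  0.0484] th 7.43 tilt 0.02 t 11.85 w 0.0296 F [-5.6  3.2 18. ] ff 25.0 q7 -0.89
shift [0.0011 0.0005 0.0097] turn -0.0015
```

Both descents stopped at the same height, so it is seated on something flat inside the pocket. I'll ease off, release gently, go up and look.

Emit:
{"method": "move_arm", "body": {"steps": [[0,0,-0.004,0,-1],[0,0,-0.004,0,-1],[0,0,-0.004,0,0],[0,0,-0.004,0,0],[0,0,-0.004,0,0],[0,0,-0.004,0,0],[0,0,-0.1,0,0.2],[0,0,-0.2,0,0.2],[0,0,-0.3,0,1],[0,0,-0.36,0,1]]}}

```text
clock: 12.85
eef_pos: [0.4252, -0.3289, 0.1573]
tcp_rot: [3.133, 0.204, 0.003]
ft_force: [0.2, 0.9, -0.6]
width: 0.0666
finger_force: 0.0
```

Emit:
{"method": "move_arm", "body": {"steps": [[0,-0.1,-0.36,0,1],[0,-0.22,-0.36,0,1],[0,-0.36,-0.4,0,1],[0,-0.5,-0.4,0,1],[0,-0.64,-0.4,0,1],[0,-0.78,-0.4,0,1],[0,-0.9,-0.4,0,1],[0,-0.95,-0.4,0,1],[0,-0.98,-0.4,0,1],[0,-0.98,-0.4,0,1]]}}

```text
clock: 13.85
eef_pos: [0.3865, -0.0363, 0.2752]
tcp_rot: [3.135, 0.206, 0.0]
ft_force: [-0.8, -0.4, 0.1]
width: 0.0922
finger_force: 0.0
```

```bash
python3 go.py; python3 - <<'E'
from h import *
import cv2
for n in C: cv2.imwrite(f"pics/{n}5.png",C[n]["color"][:,:,::-1])
t=cv2.imread("pics/top5.png");s=cv2.imread("pics/side5.png")
cv2.imwrite("pics/m5.png",np.hstack([cv2.resize(i[y:y+80,x:x+80],(400,400),interpolation=cv2.INTER_CUBIC) for i,x,y in((t,430,250),(s,230,390))]))
E
```

```text
at [ 0.3865 -0.0363  0.2752] th 7.52 tilt 0.02 t 13.85 w 0.0922 F [-0.8 -0.4  0.1] ff 0.0 q7 -1.49
```

View pics/m5.png

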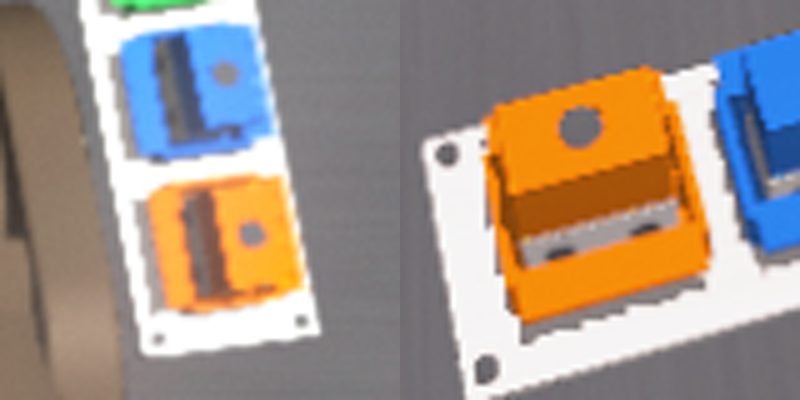

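```bash
python3 - <<'E'
from h import *
import cv2
def hole(n,c,f):  # dark centroid near c
    im=cv2.imread(f"pics/{n}{f}.png");x,y=np.round(c).astype(int);w=im[y-5:y+6,x-6:x+7].astype(float)
    sat=w.max(2)-w.min(2);g=np.clip(1-sat/150,0,1);g[g<.3]=0
    lab=cv2.connectedComponents((g>0).astype(np.uint8))[1];l=lab[5,6];g=g*(lab==l)
    yy,xx=np.mgrid[y-5:y+6,x-6:x+7];return np.array([(g*xx).sum(),(g*yy).sum()])/g.sum()
for k,a,b in(("orange",(480,296.2),(265.6,415)),("blue",(474.4,264.2),(314.9,403.9))):
    a,b=hole("top",a,5),hole("side",b,5)
    r=least_squares(lambda X:np.r_[proj("top",X[None])[0]-a,proj("side",X[None])[0]-b],[.45,-.3,.07])
    print(k,a.round(2),b.round(2),r.x.round(4),r.fun.round(2))
E
python3 go.py .505 .28 .21 -5.3
```

```text
orange [479.96 296.41] [265.57 414.9 ] [ 0.4226 -0.3296  0.0721] [ 0.07  0.46  0.29 -0.07]
blue [474.7  264.25] [315.47 402.53] [ 0.5018 -0.3216  0.0721] [ 0.04  0.42  0.26 -0.07]
at [ 0.3866 -0.038   0.275 ] th 7.33 tilt 0.02 t 14.05 w 0.0919 F [ 0.  -0.2 -0.5] ff 0.0 q7 -1.48
shift [ 0.5266 -1.001   0.2163] turn 0.2806
```

The orange block's top hole triangulates to (0.4226, -0.3296), the same height as the blue one, which is home. So it is seated and centred in its slot. Next is the post.

Emit:
{"method": "move_arm", "body": {"steps": [[0.04,-0.07,0,0.03,1],[0.1,-0.18,0,0.06,1],[0.16,-0.3,0,0.1,1],[0.22,-0.42,0,0.13,1],[0.28,-0.54,0,0.16,1],[0.34,-0.66,0,0.19,1],[0.41,-0.78,0.05,0.22,1],[0.47,-0.9,0.1,0.25,1],[0.5266,-1.0,0.2,0.28,1],[0.5266,-1.0,0.2163,0.2806,1]]}}

```text
clock: 15.05
eef_pos: [0.5038, 0.284, 0.2061]
tcp_rot: [3.138, -0.139, -0.007]
ft_force: [-1.3, -1.2, -0.6]
width: 0.0917
finger_force: 0.0
```

```bash
python3 -c "
from cell import bot;bot.get_image('top');bot.get_image('top');bot.get_image('top');bot.get_image('top')"; python3 go.py .505 .28 .075 -5.3
```

```text
at [0.5049 0.2796 0.2105] th -5.28 tilt 0.05 t 15.25 w 0.0915 F [ 0.1 -0.2  0.5] ff 0.0 q7 -2.43
shift [ 0.     -0.0016  0.4515] turn 0.0004
```

Emit:
{"method": "move_arm", "body": {"steps": [[0,-0.0016,0.05,0,1],[0,-0.0016,0.12,0,1],[0,-0.0016,0.2,0,1],[0,-0.0016,0.28,0,1],[0,-0.0016,0.35,0,1],[0,-0.0016,0.41,0,1],[0,-0.0016,0.4515,0,1],[0,-0.0016,0.4515,0,1],[0,-0.0016,0.4515,0,1],[0,-0.0016,0.4515,0,1]]}}

```text
clock: 16.25
eef_pos: [0.5051, 0.2818, 0.076]
tcp_rot: [-3.137, 0.143, -0.003]
ft_force: [-0.1, 0.4, -0.1]
width: 0.0919
finger_force: 0.0
```

Emit:
{"method": "move_arm", "body": {"steps": [[0,0,0,0,-1],[0,0,0,0,-1],[0,0,0,0,-1],[0,0,0,0,-1],[0,0,0,0,-1],[0,0,0,0,-1],[0,0,0,0,-1],[0,0,0,0,-1],[0,0,0,0,-1],[0,0,0,0,-1]], "force": 40}}

```text
clock: 17.25
eef_pos: [0.5043, 0.2816, 0.0747]
tcp_rot: [-3.138, 0.142, 0.0]
ft_force: [0.4, 1.1, 0.1]
width: 0.04
finger_force: 39.9
```

```bash
python3 go.py .505 .28 .215 -5.3
```

```text
at [0.5043 0.2816 0.0747] th -5.18 tilt 0.0 t 17.25 w 0.04 F [0.4 1.1 0.1] ff 39.9 q7 -2.51
shift [ 0.0028  0.0051 -0.4677] turn 0.0026
```

Emit:
{"method": "move_arm", "body": {"steps": [[0,0,-0.04,0,-1],[0,0,-0.1,0,-1],[0,0,-0.17,0,-1],[0,0,-0.24,0,-1],[0,0,-0.31,0,-1],[0,0,-0.38,0,-1],[0,0,-0.44,0,-1],[0,0,-0.49,0,-1],[0,0,-0.49,0,-1],[0,0,-0.49,0,-1]]}}

```text
clock: 18.25
eef_pos: [0.5041, 0.2813, 0.2217]
tcp_rot: [3.138, -0.142, 0.0]
ft_force: [0.7, 0.4, -4.7]
width: 0.0397
finger_force: 39.9
```

```bash
python3 go.py .495 .1 .222 -8 .4855 -.079 .222 -10.9
```

```text
at [0.5041 0.2813 0.2217] th -5.19 tilt 0.01 t 18.25 w 0.0397 F [ 0.7  0.4 -4.7] ff 39.9 q7 -2.43
shift [ 0.0244  0.6046 -0.0008] turn 0.0625
shift [ 4.6800e-02  1.2017e+00 -7.0000e-04] turn 0.1269
```

Emit:
{"method": "move_arm", "body": {"steps": [[0.002,0.04,0,0,-1],[0.005,0.12,0,0.01,-1],[0.01,0.22,0,0.02,-1],[0.014,0.33,0,0.03,-1],[0.018,0.44,0,0.045,-1],[0.022,0.55,0,0.06,-1],[0.027,0.66,0,0.07,-1],[0.031,0.77,0,0.08,-1],[0.035,0.88,0,0.1,-1],[0.039,0.98,0,0.12,-1]]}}

```text
clock: 19.25
eef_pos: [0.488, -0.015, 0.2208]
tcp_rot: [3.127, -0.293, -0.003]
ft_force: [1.7, 0.2, -3.3]
width: 0.04
finger_force: 39.9
```

```bash
python3 -c "
from cell import bot;bot.get_image('top');bot.get_image('top');bot.get_image('top');bot.get_image('top')"; python3 go.py .4855 -.079 .15 -10.9
```

```text
at [ 0.4884 -0.0136  0.221 ] th -10.73 tilt 0.09 t 19.45 w 0.04 F [-0.9  0.4 -4.1] ff 39.9 q7 -1.93
shift [0.0313 0.2158 0.2368] turn 0.0039
```

Emit:
{"method": "move_arm", "body": {"steps": [[0.008,0.05,0,0.004,-1],[0.016,0.11,0,0.004,-1],[0.024,0.17,0,0.004,-1],[0.031,0.216,0,0.004,-1],[0.031,0.216,0.04,0.004,-1],[0.031,0.216,0.1,0.004,-1],[0.031,0.216,0.17,0.004,-1],[0.031,0.216,0.22,0.004,-1],[0.031,0.216,0.2368,0.004,-1],[0.031,0.216,0.2368,0.004,-1]]}}

```text
clock: 20.45
eef_pos: [0.486, -0.0765, 0.1497]
tcp_rot: [-3.127, 0.292, 0.003]
ft_force: [-0.2, 0.3, -3.4]
width: 0.04
finger_force: 39.9
```

```bash
python3 -c "
from cell import bot;bot.get_image('top');bot.get_image('top');bot.get_image('top')
import cv2;s=bot.get_image('side')['color'][:,:,::-1];cv2.imwrite('pics/side6.png',s);cv2.imwrite('pics/m6.png',cv2.resize(s[230:340,235:345],(600,600),interpolation=cv2.INTER_CUBIC))
t=bot.get_image('top')['color'][:,:,::-1];cv2.imwrite('pics/top6.png',t)"; python3 go.py .4855 -.079 .13 -10.9
```

```text
at [ 0.4872 -0.0776  0.1514] th -10.76 tilt 0.08 t 20.7 w 0.0395 F [ 0.6 -0.4 -3. ] ff 39.9 q7 -1.82
shift [-0.0047  0.0057  0.0714] turn 0.0031
```

View pics/m6.png

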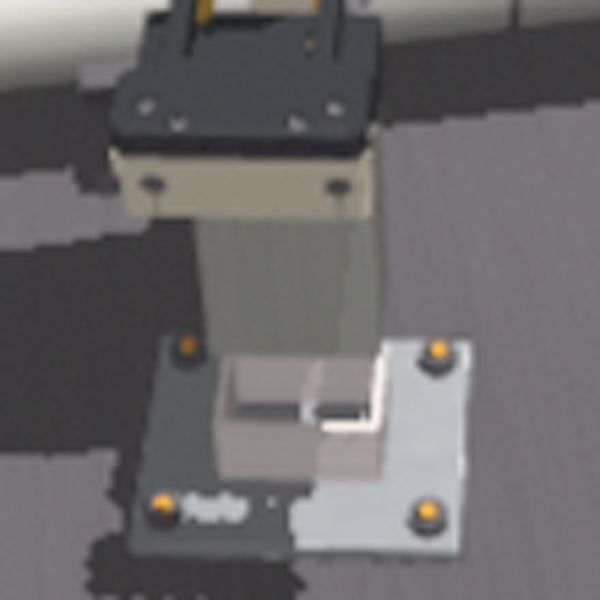

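```bash
cat > chk.py <<'E'
from h import *
def chk(p,th,post,stub):
    a=np.radians(th);X=np.array([np.cos(a),np.sin(a),0]);Y=np.array([np.sin(a),-np.cos(a),0]);Z=np.array([0,0,-1])
    f=lambda q:(proj("side",np.array([p+X*(q[0]+s*.03)+Z*q[1]+Y*.02 for s in(-1,1)]))-post).ravel()
    r=least_squares(f,[0,.075],x_scale=.01);print("post in tool: dx,d",r.x.round(4),r.fun.round(2),"bottom z",(p[2]-r.x[1]).round(4))
    b=np.radians(-10.9);U=np.array([np.cos(b),np.sin(b),0]);V=np.array([np.sin(b),-np.cos(b),0])
    g=lambda q:(proj("side",np.array([[q[0],q[1],.038]+U*s*.03+V*.02 for s in(-1,1)]))-stub).ravel()
    s=least_squares(g,[.486,-.079],x_scale=.01);print("stub",s.x.round(4),s.fun.round(2))
    c=p+X*r.x[0];print("post centre",c[:2].round(4),"tool target",(s.x-r.x[0]*U[:2]).round(4))
E
python3 - <<'E'
from chk import *
m=lambda P:(np.array(P,float)+.5)/5.4545-.5+[235,230]
chk(np.array([.4872,-.0776,.1514]),-10.8,m([(208,354),(380,356)]),m([(216,422),(384,430)]))
E
```

```text
post in tool: dx,d [-0.0008  0.0742] [ 0.05 -0.12 -0.05  0.12] bottom z 0.0772
stub [ 0.4865 -0.0772] [ 0.14  0.41 -0.14 -0.41]
post centre [ 0.4864 -0.0774] tool target [ 0.4873 -0.0774]
```

```bash
python3 go.py .4866 -.0787 .125 -10.9
```

```text
at [ 0.487  -0.0777  0.1513] th -10.77 tilt 0.06 t 20.8 w 0.0397 F [ 0.9 -1.  -3.7] ff 39.9 q7 -1.82
shift [-0.0008  0.0035  0.0876] turn 0.0028
```

Emit:
{"method": "move_arm", "body": {"steps": [[-0.001,0.0035,0,0.003,-1],[-0.001,0.0035,0.01,0.003,-1],[-0.001,0.0035,0.025,0.003,-1],[-0.001,0.0035,0.04,0.003,-1],[-0.001,0.0035,0.055,0.003,-1],[-0.001,0.0035,0.07,0.003,-1],[-0.001,0.0035,0.08,0.003,-1],[-0.001,0.0035,0.087,0.003,-1],[-0.001,0.0035,0.087,0.003,-1],[-0.001,0.0035,0.087,0.003,-1]]}}

```text
clock: 21.8
eef_pos: [0.4862, -0.0787, 0.1247]
tcp_rot: [3.127, -0.298, 0.0]
ft_force: [0.2, -0.5, -2.4]
width: 0.0395
finger_force: 39.9
```

```bash
python3 -c "
from cell import bot;import cv2,numpy as np
for i in range(3):s=bot.get_image('side')['color'][:,:,::-1]
t=bot.get_image('top')['color'][:,:,::-1]
cv2.imwrite('pics/m7.png',np.hstack([cv2.resize(s[270:340,250:330],(480,420),interpolation=cv2.INTER_CUBIC),cv2.resize(t[235:305,335:385],(300,420),interpolation=cv2.INTER_CUBIC)]))"; python3 go.py .4866 -.0787 .1185 -10.9
```

```text
at [ 0.4863 -0.0787  0.1248] th -10.91 tilt 0.02 t 22.0 w 0.04 F [-0.6  0.6 -3.9] ff 39.9 q7 -1.83
shift [ 0.001  -0.0002  0.021 ] turn -0.0001
```

View pics/m7.png

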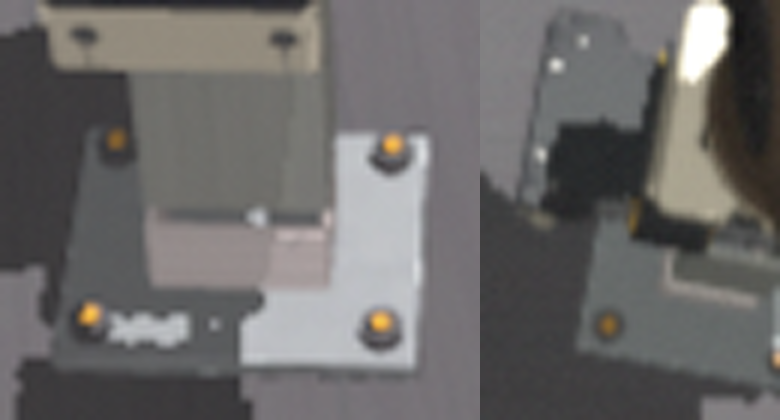

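```bash
python3 - <<'E'
from chk import *
m=lambda P:(np.array(P,float)+.5)/6-.5+[250,270]
p=np.array([.4863,-.0787,.1248])
chk(p,-10.9,m([(146,209),(332,214)]),m([(148,227),(332,236)]))
# predicted tile corners
b=np.radians(-10.9);U=np.array([np.cos(b),np.sin(b),0]);V=np.array([np.sin(b),-np.cos(b),0])
for c,z in((p,.0503),(np.array([.486,-.079,0]),.038)):
    print(((proj("side",np.array([np.r_[c[:2],z]+U*s*.03+V*.02 for s in(-1,1)]))-[250,270]+.5)*6-.5).round(1).tolist())
E
```

```text
post in tool: dx,d [0.0002 0.0762] [ 0.1   0.09 -0.1  -0.1 ] bottom z 0.0486
stub [ 0.4863 -0.0784] [ 0.06  0.43 -0.06 -0.42]
post centre [ 0.4865 -0.0787] tool target [ 0.4861 -0.0784]
[[145.5, 206.1], [330.5, 210.0]]
[[147.5, 231.1], [330.9, 235.0]]
```

Emit:
{"method": "move_arm", "body": {"steps": [[0,0,0.002,0,-1],[0,0,0.005,0,-1],[0,0,0.008,0,-1],[0,0,0.011,0,-1],[0,0,0.014,0,-1],[0,0,0.017,0,-1],[0,0,0.019,0,-1],[0,0,0.019,0,-1],[0,0,0.019,0,-1],[0,0,0.019,0,-1]]}}

```text
clock: 23.1
eef_pos: [0.4862, -0.0787, 0.1189]
tcp_rot: [3.127, -0.298, 0.0]
ft_force: [0.6, -0.2, -3.8]
width: 0.0399
finger_force: 39.9
```

```bash
python3 - <<'E'
from cell import bot;import cv2,numpy as np
for i in range(4):s=bot.get_image('side')['color'][:,:,::-1]
cv2.imwrite('pics/m8.png',cv2.resize(s[290:330,265:315],(750,600),interpolation=cv2.INTER_CUBIC))
E
python3 go.py .4863 -.0787 .119 -10.9
```

```text
at [ 0.4862 -0.0787  0.1189] th -10.9 tilt 0.01 t 23.3 w 0.0396 F [-0.1 -0.2 -3.6] ff 39.9 q7 -1.84
shift [ 0.0004 -0.     -0.0002] turn -0.0
```

View pics/m8.png

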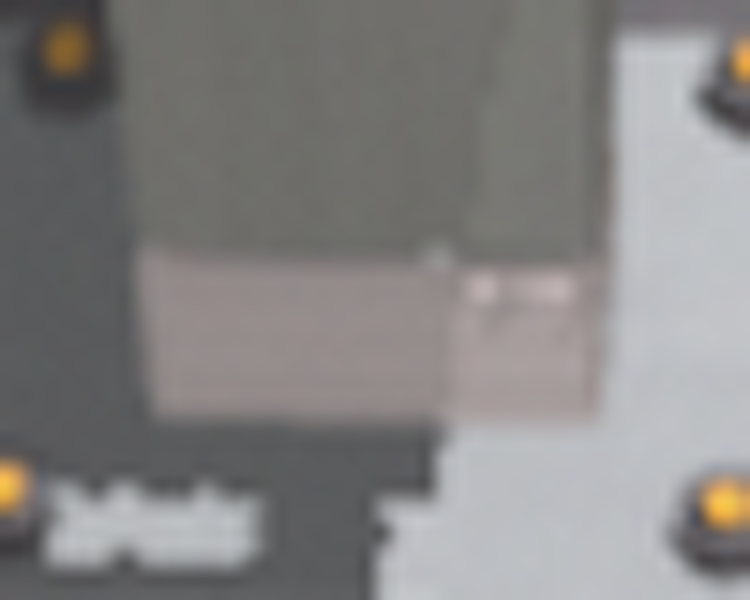

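```bash
python3 - <<'E'
from h import *
b=np.radians(-10.9);U=np.array([np.cos(b),np.sin(b),0]);V=np.array([np.sin(b),-np.cos(b),0])
for c in((.486,-.079),(.486,-.0775),(.4862,-.0787)):
  for z in(.008,.038,.041,.0445):
    print(c,z,((proj("side",np.array([np.r_[c,z]+U*s*.03+V*.02 for s in(-1,1)]))-[265,290]+.5)*15-.5).round(0).tolist())
# column profiles
s=C["side"]["color"].astype(int)
for u in(276,280,285,290,298,302): print(u,[tuple(v) for v in s[304:320,u]])
E
```

```text
(0.486, -0.079) 0.008 [[161.0, 422.0], [610.0, 431.0]]
(0.486, -0.079) 0.038 [[145.0, 278.0], [603.0, 288.0]]
(0.486, -0.079) 0.041 [[143.0, 264.0], [602.0, 274.0]]
(0.486, -0.079) 0.0445 [[141.0, 247.0], [601.0, 256.0]]
(0.486, -0.0775) 0.008 [[161.0, 413.0], [609.0, 422.0]]
(0.486, -0.0775) 0.038 [[144.0, 270.0], [602.0, 279.0]]
(0.486, -0.0775) 0.041 [[142.0, 255.0], [601.0, 265.0]]
(0.486, -0.0775) 0.0445 [[140.0, 238.0], [600.0, 248.0]]
(0.4862, -0.0787) 0.008 [[163.0, 420.0], [611.0, 429.0]]
(0.4862, -0.0787) 0.038 [[146.0, 277.0], [604.0, 286.0]]
(0.4862, -0.0787) 0.041 [[144.0, 262.0], [604.0, 272.0]]
(0.4862, -0.0787) 0.0445 [[142.0, 245.0], [603.0, 254.0]]
276 [(np.int64(111), np.int64(110), np.int64(107)), (np.int64(112), np.int64(111), np.int64(107)), (np.int64(119), np.int64(115), np.int64(113)), (np.int64(137), np.int64(129), np.int64(128)), (np.int64(145), np.int64(137), np.int64(136)), (np.int64(147), np.int64(138), np.int64(137)), (np.int64(149), np.int64(140), np.int64(140)), (np.int64(149), np.int64(140), np.int64(139)), (np.int64(149), np.int64(140), np.int64(139)
[... 3398 characters left out ...]
int64(120), np.int64(118), np.int64(116)), (np.int64(117), np.int64(117), np.int64(114)), (np.int64(128), np.int64(123), np.int64(122)), (np.int64(171), np.int64(160), np.int64(160)), (np.int64(187), np.int64(175), np.int64(175)), (np.int64(167), np.int64(156), np.int64(155)), (np.int64(164), np.int64(154), np.int64(153)), (np.int64(160), np.int64(151), np.int64(151)), (np.int64(168), np.int64(157), np.int64(157)), (np.int64(170), np.int64(159), np.int64(159)), (np.int64(165), np.int64(156), np.int64(156)), (np.int64(164), np.int64(155), np.int64(155)), (np.int64(169), np.int64(159), np.int64(160)), (np.int64(179), np.int64(176), np.int64(178)), (np.int64(187), np.int64(189), np.int64(192))]
```

The kinematics put the gap at about 6.5 mm, while one image reading suggests less. I'll check whether the post is creeping in the grip by tracking its lower edge over time at a fixed pose.

```bash
cat > edge.py <<'E'
from cell import bot;import numpy as np
def edge():
    s=bot.get_image("side")["color"].astype(float)[:,276:293]
    c=(s[:,:,0]-s[:,:,2]).mean(1)  # reddish tint of stub vs post
    g=s[:,:,0].mean(1); r=np.arange(302,312); v=g[302:312]
    i=np.argmax(v>128); return r[i-1]+(128-v[i-1])/(v[i]-v[i-1])
E
python3 - <<'E'
from edge import *
for k in range(16):
    e=edge()
    if k%5==0: s=bot.get_state();print(s["clock"],round(e,3),s["eef_pos"].round(4),s["ft_force"].round(1))
E
```

```text
23.45 306.993 [ 0.4862 -0.0787  0.1189] [ 0.6  0.4 -3.1]
23.7 306.989 [ 0.4861 -0.0787  0.1189] [-0.3 -0.1 -3.9]
23.95 306.985 [ 0.4862 -0.0787  0.1189] [-0.6  1.8 -3.5]
24.2 306.967 [ 0.4861 -0.0787  0.1189] [-1.   0.2 -3.7]
```

```bash
python3 - <<'E'
import cv2
a=cv2.imread("pics/side0.png")[:,:,2].astype(int);b=cv2.imread("pics/s2.png")[:,:,2].astype(int)
from cell import bot
n=bot.get_image("side")["color"][:,:,0].astype(int)
for u in(276,278,298,300,302): print(u,"side0",a[304:321,u].tolist());print("    s2",b[304:321,u].tolist());print("   now",n[304:321,u].tolist())
E
```

```text
276 side0 [189, 177, 197, 225, 214, 151, 151, 154, 152, 153, 152, 150, 150, 155, 165, 170, 171]
    s2 [75, 76, 78, 78, 77, 77, 76, 77, 76, 78, 78, 76, 76, 77, 78, 77, 77]
   now [111, 111, 119, 135, 146, 147, 148, 150, 148, 150, 148, 146, 146, 129, 97, 89, 89]
278 side0 [92, 91, 99, 150, 169, 141, 147, 154, 153, 154, 151, 151, 151, 156, 166, 170, 171]
    s2 [73, 75, 75, 75, 75, 74, 77, 76, 75, 75, 76, 76, 77, 75, 76, 77, 76]
   now [112, 113, 115, 131, 146, 147, 147, 149, 148, 148, 147, 147, 148, 131, 99, 91, 91]
298 side0 [167, 172, 172, 222, 234, 172, 147, 148, 153, 153, 156, 152, 152, 156, 165, 172, 172]
    s2 [188, 194, 195, 237, 243, 193, 166, 166, 173, 173, 174, 170, 171, 175, 185, 193, 194]
   now [121, 121, 114, 124, 155, 163, 152, 156, 163, 166, 169, 165, 165, 169, 179, 187, 187]
300 side0 [167, 174, 174, 223, 232, 164, 150, 154, 156, 154, 156, 151, 152, 156, 165, 173, 174]
    s2 [187, 196, 195, 237, 242, 183, 169, 174, 173, 174, 175, 171, 170, 175, 186, 194, 193]
   now [119, 120, 118, 127, 164, 178, 164, 168, 167, 168, 169, 166, 163, 169, 180, 187, 187]
302 side0 [127, 123, 123, 212, 234, 173, 155, 157, 154, 155, 156, 153, 152, 156, 165, 172, 172]
    s2 [145, 139, 138, 227, 243, 194, 173, 174, 173, 174, 175, 171, 170, 175, 186, 194, 194]
   now [118, 120, 117, 126, 172, 187, 167, 163, 160, 167, 170, 165, 164, 169, 179, 187, 187]
```

Emit:
{"method": "move_arm", "body": {"steps": [[0,0,-0.001,0,-1],[0,0,-0.002,0,-1],[0,0,-0.003,0,-1],[0,0,-0.004,0,-1],[0,0,-0.004,0,-1],[0,0,-0.004,0,-1],[0,0,-0.004,0,-1],[0,0,-0.004,0,-1],[0,0,-0.004,0,-1],[0,0,-0.004,0,-1]]}}

```text
clock: 25.25
eef_pos: [0.4861, -0.0787, 0.1201]
tcp_rot: [3.127, -0.298, -0.0]
ft_force: [-0.4, -0.1, -2.9]
width: 0.0395
finger_force: 39.9
```

```bash
python3 go.py; python3 -c "
from edge import *
print(edge());print(bot.sign_off())"
```

```text
at [ 0.4861 -0.0787  0.1201] th -10.9 tilt 0.0 t 25.25 w 0.0395 F [-0.4 -0.1 -2.9] ff 39.9 q7 -1.84
307.0851735015773
the job is handed in; nothing more can be done
None
```

I've handed the job in at about 25 s, with no verdict shown: the orange block is home in its slot, and the post is held still and square over the stub. The gap is about 4–8 mm, because camera and arm readings differed by a few millimetres.

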